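# Release the cam and close the fragment cradle

## Task

Close the padded jaw of the cradle on the stone fragment, pushing with the fingertips only and picking nothing up. First swing the cam's lever until the lever points straight ahead along the slide's line of travel, so that the cam's low point faces the slide's follower arm; only then push the slide forward by its rear plate until the cork pad rests against the stone. Do not shift the stone from its place or disturb the jars, pots and brush around the cradle.

Things in the scene. Friction and masses are not known exactly. Their poses are not given: they have to be found in the camera images.
- cradle: Fixed plywood board, 320 x 260 mm, 18 mm thick, lying on the table with the mechanism on it. Origin: centre of its underside. Its x axis is 'forward', the slide's direction of travel (from the push plate towards the stone); y is to the left of that, z up. The slide runs on the right (centre line y = -45 mm), the cam is on the left. The stone's wooden backstop has its near face at x = 126.5 mm.
- cam_pivot (a point): Axis of the cam's pivot pin, fixed on the board at x = -20, y = 75 mm of the cradle, 34 mm above the table. The cam is a steel disc of 34 mm radius and 14 mm thickness (21 to 35 mm above the table) whose centre lies 14 mm off the pivot, under the lever: its edge is 20 mm from the pivot on the low side and 48 mm on the high side.
- cam (a joint): Angle of the cam's lever, rad, from straight forward (cradle's x), growing anticlockwise seen from above (towards the cradle's +y). 0: lever points straight forward, the low point faces back to the follower arm. Limits -0.6 and 2.6; starts between 0.9 and 2.2, on the left. It stays where it is left; turning it takes about 0.25 N m (3 N at 85 mm from the pivot). Away from 0 the disc stands in the follower's way and stops the slide short.
- lever_end (a point): Centre of the black round knob (20 mm diameter, 33 to 63 mm above the table) at the lever's end, 110 mm from the pivot, 48 mm above the table. The lever is a straight steel bar on edge, 14 mm wide, 35 to 61 mm above the table, along the line from the pivot to this knob, with flat upright sides.
- slide (a joint): Travel of the aluminium slide, m, forward from its rearmost position. Starts between 0 and 0.008; the pad meets the stone at about 0.0453. It stays where it is left and takes about 3 N to push. The follower arm would touch the cam at 0.0465 with the cam at 0, and at 0.0465 - 0.014 (1 - cos angle) otherwise.
- push_face (a point): Centre of the rear face of the slide's upright push plate, 48 mm above the table; moves with the slide. The plate is 70 mm wide (across), 14 mm thick, 20 to 68 mm above the table; its rear face looks backwards (cradle's -x). It is 125 mm behind the cradle's origin at slide 0; the board reaches 35 mm further back. The jaw with the cork pad is at the slide's front end, its top 62 mm above the table, pad face 136 mm ahead of this point.
- follower (a point): Point on the front face of the slide's follower arm, straight behind the cam pivot, 28 mm above the table; the arm is a bar 14 mm thick reaching left from the slide, 22 to 35 mm above the table.
- stone: Loose pale stone fragment, 70 mm (along the slide) x 86 mm, about 57 mm high, about 0.6 kg, lying on the board between jaw and backstop and touching the backstop. Origin: centre of its underside, 18 mm above the table. To be left in its place.
- jar: Loose glass jar of blue pigment with a metal lid, 72 mm diameter, 85 mm high, standing on the table right of the cradle. Origin: centre of its underside. Not to be disturbed.
- pot: Loose small glass pot with a metal lid, 38 mm diameter, 34 mm high, on the table right of the cradle. Origin: centre of its underside. Not to be disturbed.
- pot2: Loose small pot like the other, 38 mm diameter, 34 mm high, on the table to the left and front of the cradle. Origin: centre of its underside. Not to be disturbed.
- brush: Loose brush 160 mm long, 42 mm across its head, 20 mm thick, lying on the table left of the cradle, roughly along it. Origin: under its middle, x along its length. Not to be disturbed.
Mind the look-alikes: they are no part of the job. What is shaped like the stone but green, orange or turquoise is not meant.

How it is judged:
By the outcome, as a careful person would: the job done as asked, in the order asked, and still so for the second after the job is handed in, with the robot touching nothing.
It also fails if it takes over 53 s, if anything falls off the work surface, if the arm or the gripper's body presses on something with over 40 N, if the wrist force passes 120 N, or if a joint passes its speed limit or range.

## Robot

A 6-joint arm with a two-finger parallel gripper is mounted at the origin on the work surface. World frame = base frame: x ahead of the robot, y to its left, z up, the work surface at z = 0. Lengths are in mm, angles in rad, forces in N, time in s.
With the tool pointing down it reaches from about 300 to 775 mm from the base axis. Payload 14.6 kg.
Tool frame: the origin (TCP) lies midway between the tips of the shut fingers; the grasp point (between the pads) lies 19 mm behind it; z points along the fingers, y is the line along which they close (so a half turn about z gives the same grasp; the last joint's range is limited). The gripper opens to 94 mm and grips with 3 to 60 N. Pads are 16 mm wide; open, the fingers measure 119 mm over their backs; the gripper's body (75 mm by 177 mm) begins 78 mm behind the grasp point.
Start: joints at [-1.362, 0.3, 1.521, -0, 1.321, -0.067], TCP at [149.767, -529.206, 205.446] pointing down, gripper open.
Joint ranges: [-3.03, 3.03], [-0.79, 2.21], [0.23, 2.52], [-1.04, 4.18], [0, 3.07], [-2.55, 2.55]. Speed limits (rad/s): [2.22, 2.22, 2.57, 3.14, 3.14, 3.14].

## Interface

Orientations are given as [roll, pitch, yaw] about the fixed x, y, z axes, in that order (R = Rz(yaw) Ry(pitch) Rx(roll)).
In Python, from cell import manip, camera gives the robot as it stands.
- The arm moves only by the tool move_arm, never from a script. Its arguments are lists of equal length, an entry for each row: "dp": the shift along the world's x, y, z in mm, a list of three; "rotation": the turn, a rotation vector about the world's x, y, z in rad, a list of three; "hand": the opening, from 0 (shut) to 1 (fully open). A call has 1 to 10 rows; each row shifts and turns the commanded pose from where the row before left it; what a row does not reach is not made up. A row lasts 1/8 s, in which the tool goes at most 62.5 mm and 10.7 degrees, less where a joint would pass 70% of its speed; a pose out of reach is approached as far as the arm can. A call with a gripper value outside its range is refused whole. The fingers move at their own pace and stop on an object; "newtons" is the grip in N (left out, the last holds). Time passes only in rows, so rows that do not move let the fingers close. It gives the time, the measured TCP pose, the force, the opening and the grip force at its end, in the units of the state.
- manip.read_state(): the state, without advancing time (a new reading comes with each control period).
- camera(name): name is "scene" or "top" or "wrist"; returns a dict with "image" (420x560x3 uint8, red, green, blue), "fx", "fy", "cx", "cy" (pixels), "R" (3x3) and "t" (3): a world point X has camera coordinates R X + t; the wrist camera has in their place "mount" (4x4, takes a point from camera to tool coordinates, whose origin is the TCP and whose axes are the flange's). Camera axes: x right, y down, z forward; pixel columns grow to the right and rows downward; lengths in mm; the calibration is good to about 2 mm. A picture is of the moment at which its call begins: read the wrist's pose just before it. There is no depth.
- manip.sign_off(): hands the job in; it is judged then, once.
The state is a dict: "clock": time; "joints": joint angles; "qd": joint speeds; "effort": joint torques, N m; "eef_pos": TCP position; "eef_rot": TCP orientation; "wrist_force": force on the tool from outside, world axes, zero at the start; "moment": the same for the moment, N m; "finger_gap": finger opening in mm; "finger_force": force on a finger pad.
Only numpy, scipy, OpenCV 4.12 (cv2) and the standard library are available. Lean on these libraries where they do the work, as an engineer would, in place of code of your own. Each camera call takes 0.05 s, during which the arm holds its last target. There are 200 camera calls.

## Working session

There is one attempt and no reset: what is moved stays moved. The work goes in short steps, Python scripts to look and compute and a tool call to move; the robot and the scene stay as the last step left them, time stands still between calls to the robot, and variables do not carry over. Pictures are saved under pics/ and viewed, at most 10 in all, crops included, and the job is handed in when it is done.

Besides the shell and the picture viewer there is one more tool, called by a JSON object that holds its "name" and its "arguments", one argument or row to a line. move_arm: Moves the arm, as the interface text tells. Its arguments: {"type":"object","properties":{"dp":{"type":"array","items":{"type":"array","items":{"type":"number"}}},"rotation":{"type":"array","items":{"type":"array","items":{"type":"number"}}},"hand":{"type":"array","items":{"type":"number"}},"newtons":{"type":"number"}},"required":["dp","rotation","hand"]}

```bash
mkdir -p pics
python3 - <<'E'
from cell import manip, camera
import cv2,pickle
for n in("top","scene"):
    c=camera(n); cv2.imwrite(f"pics/{n}0.png",cv2.resize(c["image"][:,:,::-1],(800,600),interpolation=cv2.INTER_CUBIC)); pickle.dump(c,open(n+".pkl","wb"))
    print(n,c["fx"],c["cx"],c["cy"],c["R"],c["t"])
print(manip.read_state())
E
```

```text
top 500.98325614579244 279.66869657424655 208.89255318450753 [[ 4.08045751e-03 -9.99991670e-01  9.81730138e-05]
 [-9.90275407e-01 -4.05446260e-03 -1.39061786e-01]
 [ 1.39061025e-01  4.70217386e-04 -9.90283702e-01]] [ -21.65814522  633.2730943  1056.81743021]
scene 399.955159374823 274.62485706571675 209.15168498588977 [[ 0.32611808  0.94525144 -0.01211233]
 [ 0.78948334 -0.27937983 -0.54650066]
 [-0.51996448  0.16866126 -0.83737107]] [-187.18092536 -484.59577873 1430.67107912]
{'clock': 0.1, 'joints': array([-1.36162631e+00,  3.00407950e-01,  1.52150174e+00, -1.81881497e-05,
        1.32070850e+00, -6.65916407e-02]), 'qd': array([ 0.00063557, -0.00148817, -0.00266471,  0.0003741 ,  0.00030429,
       -0.00043212]), 'effort': array([ 4.14485726e-05, -5.32644618e+01, -3.53284657e+01,  7.08971615e-02,
        2.34898907e-02, -6.33384502e-05]), 'eef_pos': array([ 149.70278957, -528.99394852,  204.95453503]), 'eef_rot': array([-3.14056822e+00, -5.06626836e-05,  2.75766140e-01]), 'wrist_force': array([-0.00391674,  0.20760306, -0.22684732]), 'moment': array([ 0.0357909 , -0.02692856, -0.04989588]), 'finger_force': 0.0, 'finger_gap': 93.90852695114405}
```

View pics/top0.png

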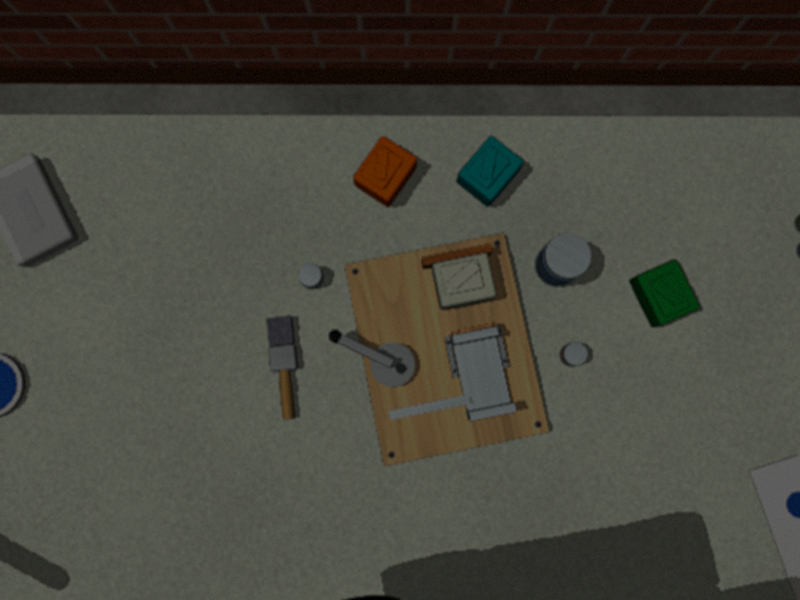

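View pics/scene0.png

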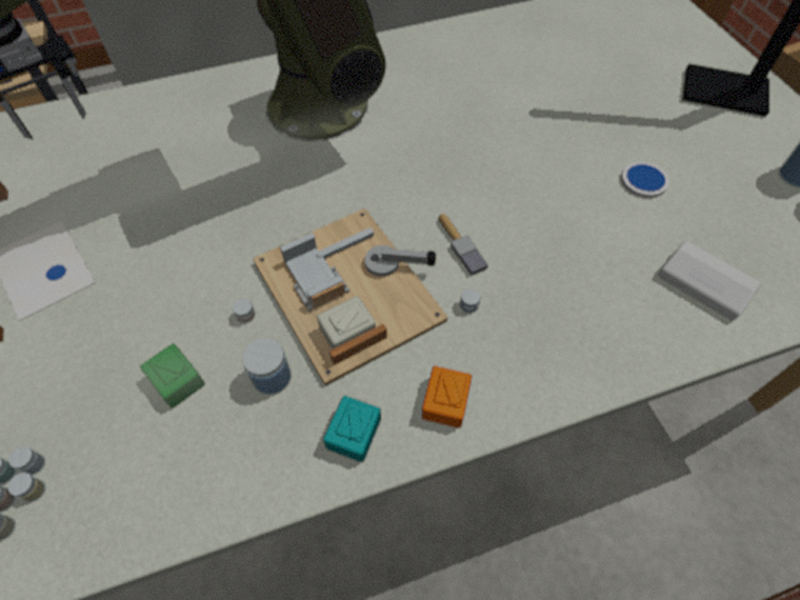

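The top view shows the board with its corners at about (346,264), (506,234), (549,431) and (385,464). The knob is at (335,337), the cam pivot at (401,368) and the push plate at about (495,411). The stone lies against the backstop at (463,280). I'll enlarge this area to read the points more closely.

```bash
cat > h.py <<'E'
import numpy as np,pickle
def load(n): return pickle.load(open(n+".pkl","rb"))
def bp(c,u,v,z):
    R=np.array(c["R"]);t=np.array(c["t"]);o=-R.T@t
    d=R.T@np.array([(u-c["cx"])/c["fx"],(v-c["cy"])/c["fy"],1]);return o+d*(z-o[2])/d[2]
def pj(c,X):
    p=np.array(c["R"])@np.array(X)+np.array(c["t"]);return p[0]/p[2]*c["fx"]+c["cx"],p[1]/p[2]*c["fy"]+c["cy"]
E
python3 - <<'E'
from h import *; import cv2
c=load("top"); s=c["image"][158:332,185:400,::-1]
cv2.imwrite("pics/crop1.png",cv2.resize(cv2.convertScaleAbs(s,alpha=1.4),None,fx=3.4,fy=3.4,interpolation=cv2.INTER_CUBIC))
k=1.42857
P=[bp(c,u/k,v/k,18) for u,v in((346,264),(506,234),(549,431),(385,464))]
for p in P: print(p.round(1))
for i in range(4): print(np.linalg.norm(P[i]-P[i-1]).round(1))
print(bp(c,335/k,337/k,63),bp(c,401/k,368/k,61))
E
```

```text
[691.8  66.1  18. ]
[ 741.5 -188.5   18. ]
[ 432.4 -249.4   18. ]
[381.8   2.1  18. ]
316.6
259.4
315.1
256.5
[571.86096284  77.51263627  63.        ] [526.00767473 -21.70831022  61.        ]
```

View pics/crop1.png

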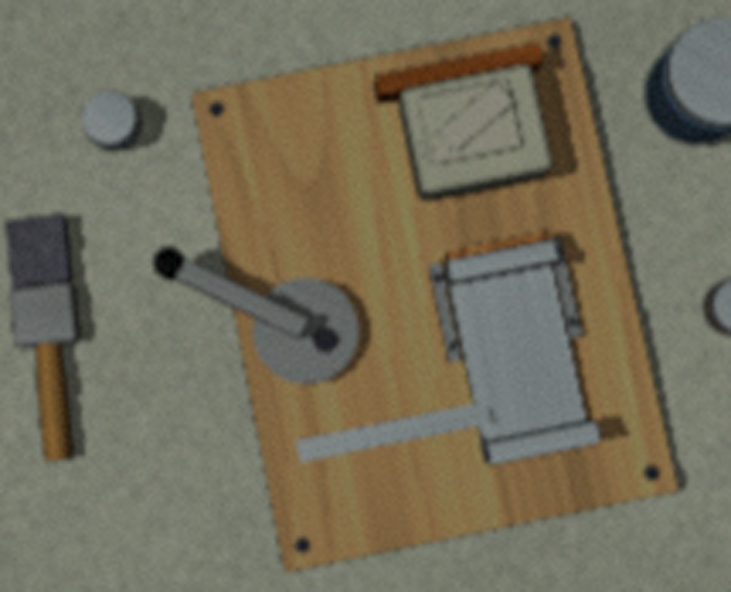

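In the enlarged crop, the board corners are at (192,93), (574,17), (682,487) and (287,571). The knob is at (168,262), the pivot pin at (326,340), and the push plate's top rear edge runs from (491,462) to (600,440). Next I'll fit the board pose.

```bash
cat >> h.py <<'E'
def fit():
    c=load("top");f=lambda u,v,z:bp(c,185+u/3.4,158+v/3.4,z)
    W=np.array([f(u,v,18)[:2] for u,v in((192,93),(574,17),(682,487),(287,571))])
    L=np.array([[160,130],[160,-130],[-160,-130],[-160,130]])
    H=((L[:,0]-1j*L[:,1])*((W-W.mean(0))@[1,1j])).sum();a=np.angle(H)
    R=np.array([[np.cos(a),-np.sin(a)],[np.sin(a),np.cos(a)]])
    return R,W.mean(0),a,f,W-(L@R.T+W.mean(0))
def w(x,y): R,o,*_=fit(); return R@[x,y]+o
E
python3 - <<'E'
from h import *
R,o,a,f,res=fit(); print(o,a,res.round(1))
l=lambda p:(R.T@(p[:2]-o)).round(1)
kn=l(f(168,262,63));print("knob",kn,"pivot",l(f(326,340,60)),"ang",np.arctan2(kn[1]-75,kn[0]+20),np.hypot(kn[1]-75,kn[0]+20))
print("plate",l(f(491,462,68)),l(f(600,440,68)))
print("stone",l(f(420,197,75)),l(f(552,170,75)))
print("pot2",l(f(110,118,34)),"brush",l(f(35,215,20)),l(f(75,340,20)),l(f(60,458,10)))
s=load("scene");k=1.42857
for n,u,v,z in(("knob",431,258,50),("c1",445,319,18),("c2",325,380,18),("c3",254,262,18),("c4",366,212,18)):print(n,l(bp(s,u/k,v/k,z)))
for x,y in((-20,75),(90,75),(-125,-45),(-170,-45)):print(x,y,w(x,y),np.hypot(*w(x,y)))
E
```

```text
[561.6820783  -92.50725765] 0.20646635809500777 [[-1.1  0.2]
 [-1.5 -0.8]
 [ 1.7  0.3]
 [ 0.9  0.3]]
knob [ 46.6 164.2] pivot [-21.3  76.4] ang 0.9294511614812431 111.32025871331776
plate [-115.6   -8.2] [-116.   -77.2]
stone [53.7  0.8] [ 53.8 -84. ]
pot2 [150.2 185.6] brush [ 99.2 247.2] [ 13.2 236.2] [-59.4 261. ]
knob [ 49.7 164.5]
c1 [163.  123.7]
c2 [ 157.8 -124.7]
c3 [-145.7 -128.3]
c4 [-144.1  127.9]
-20 75 [526.73165512 -23.20020232] 527.242340760468
90 75 [634.39541238  -0.64991692] 634.3957452917851
-125 -45 [ 448.56201635 -162.1768463 ] 476.97925739493354
-170 -45 [ 404.51775201 -171.40196306] 439.3327265652067
```

The board fit is good, with 1–2 mm residuals. The lever is at about 0.93 rad with a measured radius of 111 mm against the stated 110. I'll go to a point left of the lever, fingers shut and tool x along the lever.

{"name": "move_arm", "arguments": {
  "dp": [
    [27,43,0],
    [27,43,0],
    [27,43,0],
    [27,43,0],
    [27,43,0],
    [27,43,0],
    [27,43,0],
    [27,43,0],
    [27,43,0],
    [27,43,0]
  ],
  "rotation": [
    [0,0,0.061],
    [0,0,0.061],
    [0,0,0.061],
    [0,0,0.061],
    [0,0,0.061],
    [0,0,0.061],
    [0,0,0.061],
    [0,0,0.061],
    [0,0,0.061],
    [0,0,0.061]
  ],
  "hand": [0,0,0,0,0,0,0,0,0,0],
  "newtons": 30
}}

```text
clock: 1.35
eef_pos: [420.3, -97.6, 205.4]
eef_rot: [-3.142, 0.0, 0.888]
wrist_force: [0.6, -1.4, -0.5]
finger_gap: 0.8
finger_force: 0.0
```

{"name": "move_arm", "arguments": {
  "dp": [
    [27,43,0],
    [27,43,0],
    [27,43,0],
    [26,42,0],
    [0,0,-40],
    [0,0,-40],
    [0,0,-25],
    [0,0,0]
  ],
  "rotation": [
    [0,0,0.061],
    [0,0,0.061],
    [0,0,0.061],
    [0,0,0.061],
    [0,0,0],
    [0,0,0],
    [0,0,0],
    [0,0,0]
  ],
  "hand": [0,0,0,0,0,0,0,0]
}}

```text
clock: 2.35
eef_pos: [525.7, 71.8, 98.9]
eef_rot: [-3.138, 0.002, 1.13]
wrist_force: [0.5, 0.7, 0.8]
finger_gap: 0.2
finger_force: 0.0
```

{"name": "move_arm", "arguments": {
  "dp": [
    [0,0,-30],
    [0,0,-26],
    [0,0,0],
    [4.5,-2.1,0],
    [4.5,-2.1,0],
    [3,-1.4,0],
    [2,-0.9,0],
    [0,0,0]
  ],
  "rotation": [
    [0,0,0],
    [0,0,0],
    [0,0,0],
    [0,0,0],
    [0,0,0],
    [0,0,0],
    [0,0,0],
    [0,0,0]
  ],
  "hand": [0,0,0,0,0,0,0,0]
}}

```text
clock: 3.35
eef_pos: [540.9, 65.2, 44.5]
eef_rot: [3.142, -0.0, 1.13]
wrist_force: [-0.6, 0.2, -0.4]
finger_gap: 0.5
finger_force: 0.0
```

Run:
```python
from h import *
from cell import manip,camera
import cv2
s=manip.read_state();R,o,a,f,_=fit()
p=R.T@(s["eef_pos"][:2]-o)-[-20,75];print(s["eef_pos"],p,"d",p@[-.801,.598],"r",p@[.598,.801],s["wrist_force"])
c=camera("wrist");pickle.dump((s,c),open("w1.pkl","wb"))
cv2.imwrite("pics/w1.png",c["image"][:,:,::-1])
th=np.linspace(.93,0,13)
P=[w(*(np.array([-20,75])+85*np.array([np.cos(t),np.sin(t)])+19.5*np.array([-np.sin(t),np.cos(t)]))) for t in th]
print(th[0]-th[1]);print(P[0],P[-1]);print(np.diff(P,axis=0).round(1).tolist())
```

```text
[540.85934288  65.22619929  44.50267327] [31.95527762 83.65213861] d 24.427801514413677 r 86.11461904725606 [-0.59209244  0.18866302 -0.4406249 ]
0.07750000000000001
[544.8104147   62.11338659] [605.92882605  13.3108661 ]
[[6.6, -1.7], [6.4, -2.2], [6.2, -2.6], [6.0, -3.1], [5.7, -3.6], [5.4, -4.0], [5.1, -4.4], [4.8, -4.8], [4.4, -5.2], [4.0, -5.5], [3.5, -5.8], [3.1, -6.0]]
```

View pics/w1.png

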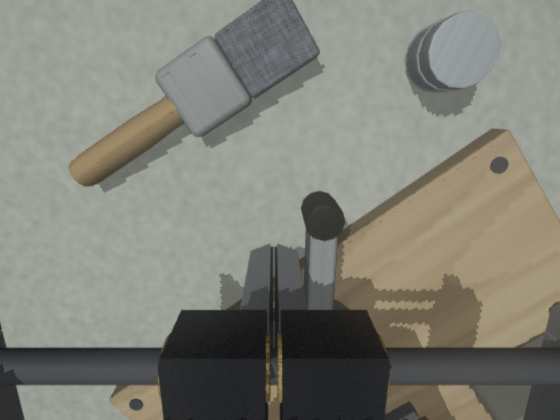

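The wrist view shows the shut fingertips (x 242–302) right beside the lever (305–338), with the knob beyond at (322,215). The flat side contact is set up, so I'll follow the arc and stop one row short.

{"name": "move_arm", "arguments": {
  "dp": [
    [2,-1.5,0],
    [2,-1.5,0],
    [6.6,-1.7,0],
    [6.4,-2.2,0],
    [6.2,-2.6,0],
    [6.0,-3.1,0],
    [5.7,-3.6,0],
    [5.4,-4.0,0],
    [5.1,-4.4,0],
    [4.8,-4.8,0]
  ],
  "rotation": [
    [0,0,0],
    [0,0,0],
    [0,0,-0.077],
    [0,0,-0.077],
    [0,0,-0.077],
    [0,0,-0.077],
    [0,0,-0.077],
    [0,0,-0.077],
    [0,0,-0.077],
    [0,0,-0.077]
  ],
  "hand": [0,0,0,0,0,0,0,0,0,0]
}}

```text
clock: 4.65
eef_pos: [590.6, 36.0, 44.2]
eef_rot: [-3.14, 0.001, 0.511]
wrist_force: [-4.2, 2.3, 1.4]
finger_gap: 0.5
finger_force: 1.8
```

{"name": "move_arm", "arguments": {
  "dp": [
    [4.4,-5.2,0],
    [4.0,-5.5,0],
    [3.5,-5.8,0],
    [0,0,0],
    [0,0,0]
  ],
  "rotation": [
    [0,0,-0.077],
    [0,0,-0.077],
    [0,0,-0.077],
    [0,0,0],
    [0,0,0]
  ],
  "hand": [0,0,0,0,0]
}}

```text
clock: 5.28
eef_pos: [603.0, 19.4, 44.5]
eef_rot: [3.141, -0.0, 0.284]
wrist_force: [0.1, 0.1, 0.5]
finger_gap: 0.2
finger_force: 0.0
```

Run:
```python
from h import *
from cell import manip,camera
import cv2
s=manip.read_state();R,o,a,f,_=fit()
p=R.T@(s["eef_pos"][:2]-o)-[-20,75];print(s["eef_pos"],s["eef_rot"],p,s["wrist_force"])
c=camera("wrist");pickle.dump((s,c),open("w2.pkl","wb"))
cv2.imwrite("pics/w2.png",cv2.resize(c["image"][:,:,::-1],(800,600),interpolation=cv2.INTER_CUBIC))
```

```text
[602.95949132  19.40872065  44.48509159] [ 3.14138398e+00 -3.21384197e-04  2.84491487e-01] [83.3438057  26.07706616] [0.13520886 0.10953549 0.54831802]
```

View pics/w2.png

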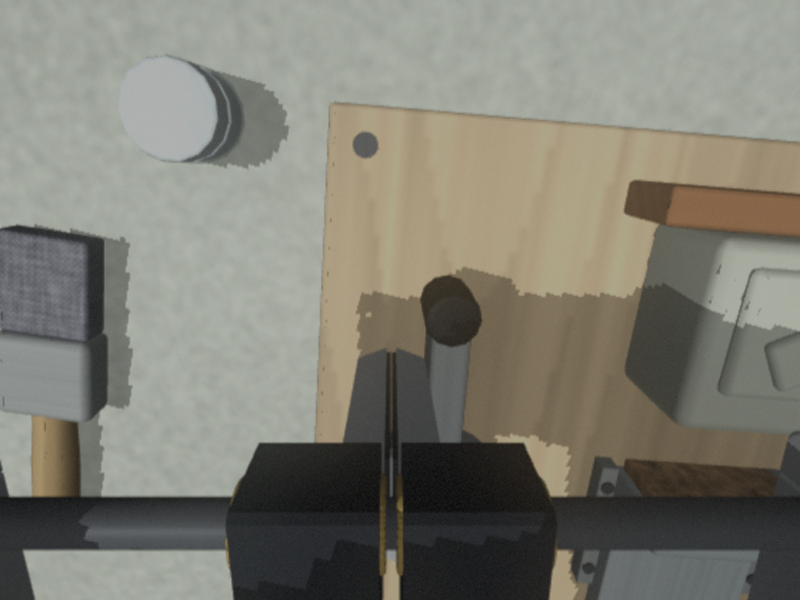

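Knob top is at about (453,321) in the wrist view and the board's corner at (331,103). I'll compute the lever angle from these.

```bash
cat >> h.py <<'E'
from scipy.spatial.transform import Rotation as Ro
def wcam(s,c):
    T=np.eye(4);T[:3,:3]=Ro.from_euler("xyz",s["eef_rot"]).as_matrix();T[:3,3]=s["eef_pos"]
    M=np.linalg.inv(T@np.array(c["mount"]));d=dict(c);d["R"]=M[:3,:3];d["t"]=M[:3,3];return d
E
python3 - <<'E'
from h import *
R,o,a,f,_=fit();s,c=pickle.load(open("w2.pkl","rb"));c=wcam(s,c);k=1.42857
l=lambda u,v,z:R.T@(bp(c,u/k,v/k,z)[:2]-o)
print("tip proj",np.array(pj(c,s["eef_pos"]))*k)
for n,q in dict(corner=(331,103,18),leftedge=(317,430,18),topright=(799,140,18),knob=(453,321,63),pot2=(168,108,34)).items(): print(n,l(*q))
p=l(453,321,63)-[-20,75];print(p,np.hypot(*p),np.arctan2(p[1],p[0]))
E
```

```text
tip proj [388.13450325 370.00158707]
corner [160.18439728 130.50242248]
leftedge [ 18.73807422 130.61718691]
topright [160.93381107 -51.87693373]
knob [91.37885948 81.25746434]
pot2 [152.85324223 185.91213496]
[111.37885948   6.25746434] 111.55449878315594 0.05612279686692691
```

{"name": "move_arm", "arguments": {
  "dp": [
    [0.4,-2,0],
    [0.4,-2,0],
    [0.3,-1.4,0],
    [0,0,0],
    [0,0,0]
  ],
  "rotation": [
    [0,0,-0.03],
    [0,0,-0.03],
    [0,0,-0.018],
    [0,0,0],
    [0,0,0]
  ],
  "hand": [0,0,0,0,0]
}}

```text
clock: 5.95
eef_pos: [604.0, 13.9, 44.5]
eef_rot: [3.141, 0.0, 0.205]
wrist_force: [1.4, 2.2, 1.3]
finger_gap: 0.2
finger_force: 1.1
```

Run:
```python
from h import *
from cell import manip,camera
import cv2
s=manip.read_state();R,o,a,f,_=fit()
p=R.T@(s["eef_pos"][:2]-o)-[-20,75];print(s["eef_rot"],p,s["wrist_force"])
c=camera("wrist");pickle.dump((s,c),open("w3.pkl","wb"))
im=c["image"][150:350,200:400,::-1]
cv2.imwrite("pics/w3.png",cv2.resize(im,(600,600),interpolation=cv2.INTER_CUBIC))
```

```text
[3.14145498e+00 3.77751567e-05 2.05010665e-01] [83.19514482 20.47785113] [1.39050364 2.16202763 1.31696511]
```

View pics/w3.png

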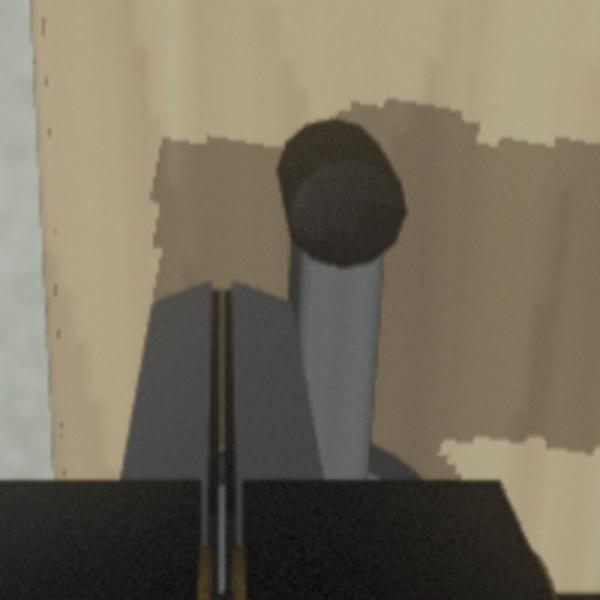

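The finger is now flat on the lever. The knob top is at (347,212) in the crop, which is pixel (315.7,220.7). The lever's top edges at crop row 300 are at 301 and 380.

Run:
```python
from h import *
R,o,a,f,_=fit();s,c=pickle.load(open("w3.pkl","rb"));c=wcam(s,c)
l=lambda u,v,z:R.T@(bp(c,200+u/3,150+v/3,z)[:2]-o)-[-20,75]
for q in((347,212,63),(301,300,61),(381,300,61),(379,440,61)): print(l(*q), np.arctan2(*l(*q)[::-1]))
print("board edge",l(31,20,18)+[-20,75],l(53,470,18)+[-20,75])
```

```text
[111.68581739  -0.78283042] -0.007009104813529844
[95.65779107  6.09728716] 0.06365450922304984
[95.63454177 -7.17486968] -0.07488354517772744
[69.49950538 -7.91254292] -0.11336223352061355
board edge [116.06068152 131.13338593] [ 16.88654739 131.42396874]
```

The cam is at 0 within about 0.02 rad. Next I'll retreat and go behind the push plate.

{"name": "move_arm", "arguments": {
  "dp": [
    [-1,5,0],
    [-1,5,0],
    [0,0,30],
    [0,0,30],
    [-36,-38,0],
    [-36,-38,0],
    [-36,-38,0],
    [-36,-38,0],
    [-37,-39.6,0],
    [0,0,0]
  ],
  "rotation": [
    [0,0,0],
    [0,0,0],
    [0,0,0],
    [0,0,0],
    [0,0,0],
    [0,0,0],
    [0,0,0],
    [0,0,0],
    [0,0,0],
    [0,0,0]
  ],
  "hand": [0,0,0,0,0,0,0,0,0,0]
}}

```text
clock: 7.25
eef_pos: [419.3, -169.2, 104.6]
eef_rot: [3.141, 0.0, 0.201]
wrist_force: [-0.0, -0.2, 0.4]
finger_gap: 0.3
finger_force: 0.0
```

Run:
```python
from h import *
from cell import manip,camera
import cv2
s=manip.read_state();R,o,a,f,_=fit()
print(s["eef_pos"],s["eef_rot"],R.T@(s["eef_pos"][:2]-o))
c=camera("wrist");pickle.dump((s,c),open("w4.pkl","wb"))
cv2.imwrite("pics/w4.png",cv2.resize(c["image"][:,:,::-1],(800,600),interpolation=cv2.INTER_CUBIC))
```

```text
[ 419.30624091 -169.21289953  104.60484812] [3.14130815e+00 2.98581519e-04 2.01395126e-01] [-155.07683376  -45.88910764]
```

View pics/w4.png

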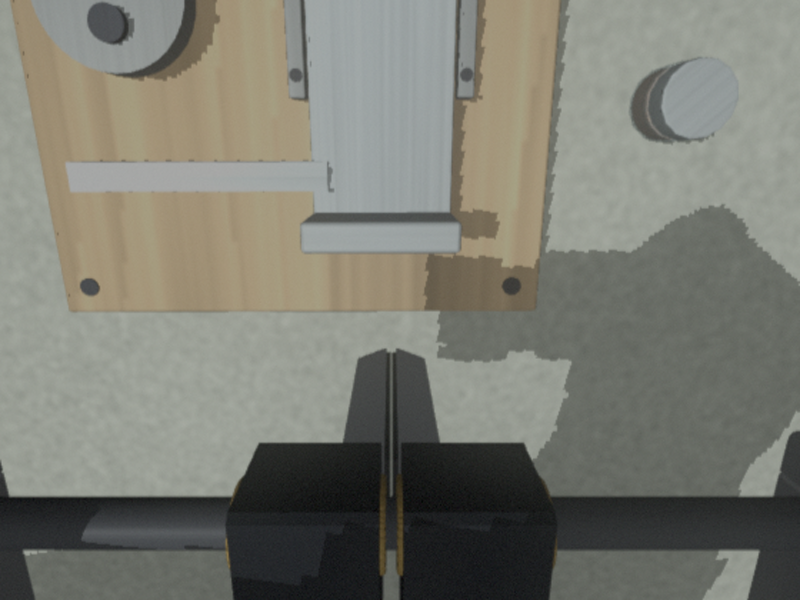

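The wrist view shows the push plate's rear top edge at row 252, columns 302–460. The tip (about 390,350) is behind it and nearly centred, and it is clear of the pot at (698,98). I'll descend and push.

{"name": "move_arm", "arguments": {
  "dp": [
    [0,0,-32],
    [0,0,-30],
    [0,0,0],
    [7.8,1.8,0],
    [7.8,1.8,0],
    [4.9,1.1,0],
    [3.9,0.8,0],
    [3.9,0.8,0],
    [3.9,0.8,0],
    [3.9,0.8,0]
  ],
  "rotation": [
    [0,0,0],
    [0,0,0],
    [0,0,0.005],
    [0,0,0],
    [0,0,0],
    [0,0,0],
    [0,0,0],
    [0,0,0],
    [0,0,0],
    [0,0,0]
  ],
  "hand": [0,0,0,0,0,0,0,0,0,0]
}}

```text
clock: 8.55
eef_pos: [457.1, -159.7, 42.5]
eef_rot: [-3.141, 0.0, 0.21]
wrist_force: [-2.6, 0.2, 3.1]
finger_gap: 0.6
finger_force: 1.6
```

{"name": "move_arm", "arguments": {
  "dp": [
    [3.9,0.8,0],
    [3.9,0.8,0],
    [3.9,0.8,0],
    [3.9,0.8,0],
    [3.9,0.8,0],
    [2.9,0.6,0],
    [0,0,0],
    [0,0,0]
  ],
  "rotation": [
    [0,0,0],
    [0,0,0],
    [0,0,0],
    [0,0,0],
    [0,0,0],
    [0,0,0],
    [0,0,0],
    [0,0,0]
  ],
  "hand": [0,0,0,0,0,0,0,0]
}}

```text
clock: 9.55
eef_pos: [479.6, -155.1, 42.4]
eef_rot: [3.141, -0.0, 0.21]
wrist_force: [0.2, 0.0, 0.2]
finger_gap: 0.6
finger_force: 0.0
```

Run:
```python
from h import *
from cell import manip
s=manip.read_state();R,o,a,f,_=fit()
print(R.T@(s["eef_pos"][:2]-o),s["eef_pos"],s["wrist_force"])
```

```text
[-93.12402086 -44.45322913] [ 479.64890582 -155.10702964   42.44564755] [0.19235182 0.04072423 0.20504812]
```

{"name": "move_arm", "arguments": {
  "dp": [
    [1,0.2,0],
    [1,0.2,0],
    [1,0.2,0],
    [1,0.2,0]
  ],
  "rotation": [
    [0,0,0],
    [0,0,0],
    [0,0,0],
    [0,0,0]
  ],
  "hand": [0,0,0,0]
}}

```text
clock: 10.05
eef_pos: [483.5, -154.3, 42.4]
eef_rot: [-3.142, 0.0, 0.21]
wrist_force: [-2.8, -0.1, -0.2]
finger_gap: 0.3
finger_force: 1.5
```

{"name": "move_arm", "arguments": {
  "dp": [
    [0.5,0.1,0],
    [0.5,0.1,0]
  ],
  "rotation": [
    [0,0,0],
    [0,0,0]
  ],
  "hand": [0,0]
}}

```text
clock: 10.3
eef_pos: [484.5, -154.1, 42.4]
eef_rot: [3.142, -0.0, 0.21]
wrist_force: [-3.7, -0.9, 1.0]
finger_gap: 0.4
finger_force: 1.5
```

{"name": "move_arm", "arguments": {
  "dp": [
    [0.4,0.1,0],
    [0.4,0.1,0]
  ],
  "rotation": [
    [0,0,0],
    [0,0,0]
  ],
  "hand": [0,0]
}}

```text
clock: 10.55
eef_pos: [484.8, -154.0, 42.5]
eef_rot: [-3.141, 0.001, 0.21]
wrist_force: [-11.0, -2.7, 6.8]
finger_gap: 0.3
finger_force: 5.2
```

Force jumped to 11 N at local x ≈ -88, and I expected contact at -87.7, so the pad is on the stone. I'll back off and look.

{"name": "move_arm", "arguments": {
  "dp": [
    [-2,-0.4,0],
    [-8,-1.6,0],
    [-20,-4,0],
    [0,0,30],
    [0,0,40],
    [-10,-40,40],
    [-10,-45,0],
    [0,-45,0],
    [0,-45,0],
    [0,0,0]
  ],
  "rotation": [
    [0,0,0],
    [0,0,0],
    [0,0,0],
    [0,0,0],
    [0,0,0],
    [0,0,0],
    [0,0,0],
    [0,0,0],
    [0,0,0],
    [0,0,0]
  ],
  "hand": [0,0,0,0,0,0,0,0,0,0]
}}

```text
clock: 11.8
eef_pos: [434.5, -337.0, 152.0]
eef_rot: [3.142, -0.0, 0.207]
wrist_force: [0.2, 0.6, 0.2]
finger_gap: 0.4
finger_force: 0.0
```

Run:
```python
from h import *
from cell import manip,camera
import cv2
c=camera("top"); s=c["image"][158:332,185:400,::-1]
cv2.imwrite("pics/crop2.png",cv2.resize(cv2.convertScaleAbs(s,alpha=1.4),None,fx=3.4,fy=3.4,interpolation=cv2.INTER_CUBIC))
```

```text
(no output)
```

View pics/crop2.png

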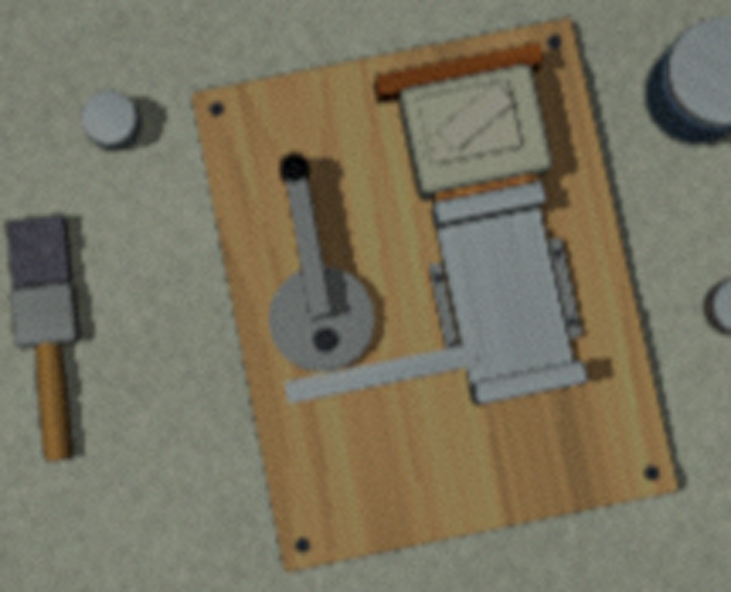

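The lever now points straight forward, with the knob at (295,167). The cork pad rests against the stone at about (490,190). The stone, the jar, the pots and the brush are where they were, so I'll hand the job in.

```bash
python3 -c "
from cell import manip
print(manip.sign_off())"
```

```text
the job is handed in; nothing more can be done
None
```

The job is handed in: the lever was swung to straight ahead (within about 0.02 rad), then the slide was pushed until the cork pad met the stone, and the final top view shows nothing else moved.

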